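# Push the radio front home and snap the gate catch over

### The arm

A 7-joint arm with a two-finger parallel gripper is mounted at the origin on the work surface. World frame = base frame: x ahead of the robot, y to its left, z up, the work surface at z = 0. Lengths are in mm, angles in rad, forces in N, time in s.
With the tool pointing down it reaches from about 400 to 875 mm from the base axis. Payload 4.4 kg.
Tool frame: the origin (TCP) lies at the very end of the fingers, on their centre line; the grasp point (between the pads) lies 19 mm behind it (ctrl.pinch_z is the z of the grasp point in the tool frame, in mm); z points along the fingers, x is the direction in which the jaws open and shut, and the axes are right-handed (so a half turn about z gives the same grasp; the last joint's range is limited). The gripper opens to 85 mm and grips with 20 to 120 N. Pads are 22 mm wide; open, the fingers measure 114 mm over their backs; the gripper's body (76 mm by 85 mm) begins 54 mm behind the grasp point. The pads swing forward as they close: fully open they stand 13 mm farther back than shut.
Start: joints at [1.101, 0.628, 0.038, 1.517, -0.027, 0.996, -0.02], TCP at [255.424, -597.726, 203.113] pointing down, gripper open.
Joint ranges: [-3.06, 3.06], [-0.37, 2.12], [-1.25, 1.32], [0.18, 2.47], [-1.1, 4.24], [0.23, 1.98], [-2.94, 2.94]. Speed limits (rad/s): [2.57, 2.57, 3.14, 3.14, 3.14, 3.14, 3.14].

### API

Orientations are given as [roll, pitch, yaw] about the fixed x, y, z axes, in that order (R = Rz(yaw) Ry(pitch) Rx(roll)).
In Python, from cell import sensors, get_image, order, ctrl gives the robot as it stands.
- The arm moves only by the tool arm_command, never from a script. Its argument "rows" is a list that holds one entry, the list of rows, each a list of 6 numbers: the shift along the tool's x, y, z in mm, then the turn, a rotation vector about the tool's x, y, z in degrees. A call has 1 to 20 rows; each row is the pose to reach, as a shift and turn from the pose commanded when the call began, along the tool's axes at that moment; what a row does not reach only later rows make up. A row lasts 1/12 s, in which the tool goes at most 41.7 mm and 7.16 degrees, less where a joint would pass 70% of its speed; a pose out of reach is approached as far as the arm can. A call with a gripper value outside its range is refused whole. "claw" is the opening, from -1 (shut) to 1 (fully open), set as the call begins (left out, the last holds). The fingers move at their own pace and stop on an object; the grip force is fixed at half the most. Time passes only in rows, so rows that repeat a pose let the fingers close. It gives the time, the measured TCP pose, the force and the opening at its end, in the units of the state.
- sensors.read_state(): the state, without advancing time (a new reading comes with each control period).
- get_image(name): name is "side" or "top"; returns a dict with "pixels" (420x560x3 uint8, red, green, blue), "z_map" (420x560 float32, mm along the optical axis (not along the pixel's ray), 0 where there is no reading), "K" (3x3 intrinsics, pixels), "k1" (the pictures are not rectified: a ray, as slopes to the right and down, at radius r is drawn at 1 + k1 r^2 times it, then the intrinsics apply), "pose" (4x4, takes a point from camera to world coordinates). Camera axes: x right, y up, looking along -z (the intrinsics and any distortion apply to the point x, -y, -z); pixel columns grow to the right and rows downward; lengths in mm; the calibration is good to about 2 mm. A picture is of the moment at which its call begins.
- order.finish_job(): hands the job in, once; it reports no verdict.
The state is a dict: "clock": time; "qpos": joint angles; "qd": joint speeds; "tau": joint torques, N m; "eef_pos": TCP position; "tool_rot": TCP orientation; "force": force on the tool from outside, world axes, zero at the start; "torque": the same for the moment, N m; "width": finger opening in mm.
Only numpy, scipy, OpenCV 4.12 (cv2) and the standard library are available. Lean on these libraries where they do the work, as an engineer would, in place of code of your own. Each camera call takes 0.05 s, during which the arm holds its last target.

### The job

Slide the blue radio front along its lane until it is home against the steel gate, then press the red pad of the seesaw catch down past its centre so that it snaps over and its tooth locks the front in behind. Do both gently by feel, never touching the front or the catch with more than about 20 N, leave the waiting small parts where they are, and take the hand away.

Things in the scene. Friction and masses are not known exactly. Their poses are not given: they have to be found in the camera images.
- shelf: Fixed aluminium conveyor shelf, 400 (x) x 300 (y) mm; x is the direction of travel, z up; origin at table level under its middle, deck top 50 mm above. The front's lane runs along x, centred at y=+20 mm, 104 mm wide between rails 14 mm high. Small parts wait right of it at y=-60 to -140, x=0 to 110 mm. The gate and the catch form one rigid, unmeasured stop unit bolted on top.
- gate_mark (a point): Mark on the deck at lane centre, shelf x=130, y=20 mm: the MIDDLE of the gate's setting range, not the gate. The real face of the steel gate (plate across the lanes, top 55 mm above the deck, locked shut, rigid) lies up to 14 mm before or beyond it along x. Gate and catch are set together and unmeasured, so feel for the gate; where the front stops tells where the catch is.
- front: Loose blue radio front face up in the lane, 120 (x, along lane) x 100 (y) x 22 mm high, 0.15-0.3 kg; origin at centre of underside, x towards the gate. Starts 40-120 mm short of it; slides with 1-3 N. Push its rear edge between y=-45 and +10 mm of its middle: the raised tooth hangs at y=+34 to +46. Home = front edge touches the gate; over 4 mm short, the tooth lands on it and cannot close.
- catch (a joint): Seesaw catch angle: 0 open (pad end up), 0.31 rad closed. Pivot along shelf y, 45 mm before the gate face, 26 mm above deck. Its spring holds it open: the pad takes about 7 N at first, less further down. Only past about 0.27 rad (22 mm down) it snaps over by itself and stays; 3 mm of travel then remain to a rigid stop. The tooth comes down 2 mm behind the home front's rear edge.
- pad_mark (a point): Nominal middle of the top of the catch's red pad, open, with the gate at its mark: shelf x=3, y=101 mm, 57 mm above deck. The real pad (40 x 38 mm, x by y) shifts along x with the gate (its middle is always 127 mm before the gate face) and, as the unit's height is also unmeasured, lies up to 5 mm higher or lower. Closed, the pad is 25 mm lower.
- capacitor: Bystander: orange ceramic capacitor block 16 x 34 x 22 mm high, loose on the deck; origin at the centre of its underside.
- knobcap: Bystander: chrome knob cap, diameter 24 mm, 16 mm high, loose on the deck; origin at the centre of its underside.
- ferrite: Bystander: black ferrite bar 11 x 65 x 10 mm high, loose on the deck, lying across; origin at the centre of its underside.
Things that resemble listed ones, but are neither listed nor needed, are in the scene too. What is meant by the front is not white, and is the larger of those in its own colour.

How it is judged (in metres and radians):
On the way, in this order (a step that is already met when the one before it is completed fails the run):
1. the radio front is pushed up to the gate while the catch is still open (x of front in the frame of shelf above 0.05 m and value of joint catch below 0.1 rad), for 0.1 s.
2. the catch is snapped over to closed (value of joint catch above 0.285 rad), for 0.2 s.
At the end, for the whole second after the job is handed in: The catch is closed (joint over 0.285 rad) with the radio front locked between its tooth and the gate: the front lies flat (within 0.05 rad) and straight in the lane (within 0.06 rad), its origin beyond x = 50 mm in the shelf's frame, at rest (value of joint catch above 0.285 rad and x of front in the frame of shelf above 0.05 m and angle between the x axis of front and the x axis of shelf, either way round below 0.06 rad and angle between front's own z axis and vertical below 0.05 rad and linear speed of front below 0.01 m/s); the robot touches nothing.
It fails at once if the radio front is touched with more than 22 N (contact force between the fingers and front above 22 N).
It fails at once if the catch is touched with more than 22 N (contact force between the fingers and catch above 22 N).
It fails at once if a waiting small part is moved by more than 12 mm (distance of any of capacitor, knobcap, ferrite from where it was at the start of the episode above 0.012 m).
It also fails if it takes over 61 s, if anything falls off the work surface, if the arm or the gripper's body presses on something with over 40 N, if the wrist force passes 120 N, or if a joint passes its speed limit or range.

## Working session

There is one attempt and no reset: what is moved stays moved. The work goes in short steps, Python scripts to look and compute and a tool call to move; the robot and the scene stay as the last step left them, time stands still between calls to the robot, and variables do not carry over. Pictures are saved under pics/ and viewed, and the job is handed in when it is done.

Besides the shell and the picture viewer there is one more tool, called after "Request:" in YAML: its name, and indented under it one key for each argument. arm_command: Moves the arm, as the interface text tells. Its arguments: {"type":"object","properties":{"rows":{"type":"array","items":{"type":"array","items":{"type":"array","items":{"type":"number"}}}},"claw":{"type":"number"}},"required":["rows"]}

```bash
mkdir -p pics
cat > h.py <<'E'
import numpy as np, cv2
from cell import sensors,get_image,order,ctrl
def snap(n,f):
    d=get_image(n); cv2.imwrite(f'pics/{f}.png',cv2.cvtColor(d['pixels'],cv2.COLOR_RGB2BGR)); np.savez(f'{f}.npz',**{k:np.array(v) for k,v in d.items()}); return d
def pts(d):
    h,w=d['z_map'].shape; u,v=np.meshgrid(np.arange(w),np.arange(h)); K=np.array(d['K'])
    o=cv2.undistortPoints(np.stack([u,v],-1).reshape(-1,1,2).astype(float),K,np.array([float(d['k1']),0,0,0])).reshape(h,w,2)
    z=d['z_map']; P=np.stack([o[...,0]*z,-o[...,1]*z,-z],-1); T=np.array(d['pose'])
    return P@T[:3,:3].T+T[:3,3]
E
python3 - <<'E'
from h import *
print(sensors.read_state())
for n in('top','side'):
    d=snap(n,n+'0'); print(n,d['k1'],np.array(d['pose']).round(2).tolist(),np.array(d['K']).tolist())
E
```

```text
{'clock': 0.0, 'qpos': array([ 1.10120328,  0.62933332,  0.03844061,  1.51833991, -0.02699075,
        0.99630097, -0.02001669]), 'qd': array([-7.31823850e-04,  6.77037355e-05, -1.12678420e-03,  9.77076540e-04,
        2.11433117e-03, -1.48835691e-03, -1.17626299e-03]), 'tau': array([-1.03031882e-03, -5.63404012e+01,  1.22706000e+00, -1.93455344e+01,
        1.13155588e-02,  1.05187358e-02,  1.27093915e-05]), 'eef_pos': array([ 255.15570643, -597.1060771 ,  202.20639437]), 'tool_rot': array([ 3.14156227e+00,  1.86333165e-03, -1.16701325e+00]), 'force': array([0.46097068, 0.57316927, 0.14498786]), 'torque': array([ 0.01115791,  0.00698645, -0.00982595]), 'width': 85.17496272722873}
top -0.0659021747743076 [[0.02, 0.99, -0.15, 457.22], [-1.0, 0.01, -0.01, -17.9], [-0.01, 0.15, 0.99, 914.68], [0.0, 0.0, 0.0, 1.0]] [[420.86927460667494, 0.0, 280.81187745659236], [0.0, 420.86927460667494, 206.5435481035602], [0.0, 0.0, 1.0]]
side -0.09393223448067338 [[1.0, 0.04, -0.05, 531.77], [-0.07, 0.58, -0.81, -843.49], [-0.0, 0.81, 0.58, 685.77], [0.0, 0.0, 0.0, 1.0]] [[463.7071536274149, 0.0, 289.7697157251991], [0.0, 463.7071536274149, 210.85264819031488], [0.0, 0.0, 1.0]]
```

View pics/top0.png

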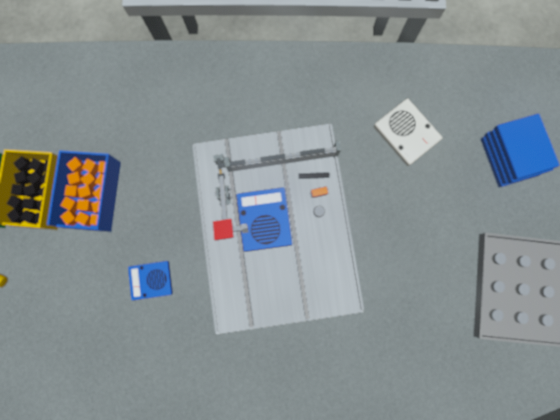

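View pics/side0.png

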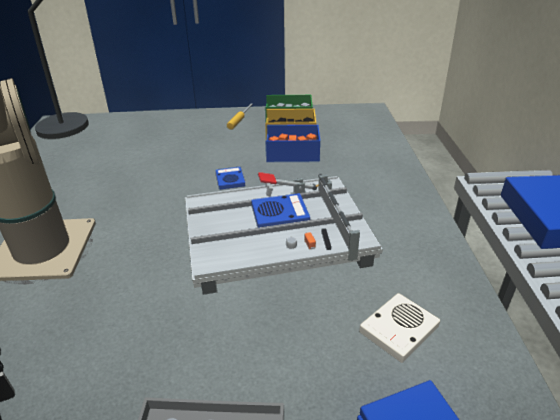

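The top view shows the shelf at about (278,228). The blue front is in the lane at (265,220), the gate bar runs from (228,163) to (338,153), and the red pad is at (223,230). Other candidates for the front are the small blue radio front at (150,280), which is smaller and off the shelf, the white one at (408,131), and the plain blue stack at (520,150). The front in the lane is the larger blue one with a grille and fits the description. Next I'll confirm with a crop and measure.

Run:
```python
from h import *
d=dict(np.load('top0.npz')); P=pts(d); np.set_printoptions(precision=1,suppress=True)
im=d['pixels']; hsv=cv2.cvtColor(im,cv2.COLOR_RGB2HSV)
print('K',d['pose'].round(4))
def rect(mask,name,x0,y0,x1,y1):
    m=np.zeros_like(mask); m[y0:y1,x0:x1]=mask[y0:y1,x0:x1]; m=m>0
    q=P[m]; z=np.median(q[:,2]); r=cv2.minAreaRect(q[:,:2].astype(np.float32)); print(name,m.sum(),'z',z,q[:,2].std(),'mean',q.mean(0),'rect',r)
blue=cv2.inRange(hsv,(100,120,60),(130,255,255)); red1=cv2.inRange(hsv,(0,170,120),(6,255,255))|cv2.inRange(hsv,(174,170,120),(180,255,255))
rect(blue,'front',236,180,300,260); rect(blue,'decoy',120,250,180,310); rect(red1,'pad',200,210,240,245)
# shelf corners, deck points
for (u,v) in [(195,146),(330,128),(218,331),(361,309),(230,300),(275,290),(330,290),(320,240),(340,280),(225,290)]: print(u,v,P[v,u])
m=np.zeros(im.shape[:2],bool); m[120:340,185:370]=1; m&=(abs(P[...,2]-50)<6)
q=P[m]; print('deck',m.sum(),np.median(q[:,2]),cv2.minAreaRect(q[:,:2].astype(np.float32)))
# row profile along gate
for u in (262,305): print(u,[(v,*P[v,u].round(0)) for v in range(140,185,2)])
c=im[110:340,180:370]; cv2.imwrite('pics/crop0.png',cv2.cvtColor(cv2.resize(c,None,fx=2.6,fy=2.6,interpolation=cv2.INTER_CUBIC),cv2.COLOR_RGB2BGR))
s=dict(np.load('side0.npz'))['pixels'][150:300,170:400]; cv2.imwrite('pics/crop1.png',cv2.cvtColor(cv2.resize(s,None,fx=3.4,fy=3.4,interpolation=cv2.INTER_CUBIC),cv2.COLOR_RGB2BGR))
```

```text
K [[  0.    1.   -0.2 457.2]
 [ -1.    0.   -0.  -17.9]
 [ -0.    0.2   1.  914.7]
 [  0.    0.    0.    1. ]]
front 2109 z 71.38040267780264 57.950856299472626 mean [553.5  24.8  75.4] rect ((536.3755493164062, 23.636226654052734), (168.74102783203125, 97.52755737304688), 8.387049674987793)
decoy 1158 z 15.165370090288548 37.41787699114777 mean [434.4 264.   16.5] rect ((453.97113037109375, 150.46702575683594), (73.06971740722656, 333.2641296386719), 9.416285514831543)
pad 250 z 108.15490887015221 101.24642247194772 mean [534.6 101.8 121.1] rect ((509.42822265625, 47.25807189941406), (162.00477600097656, 40.522220611572266), 65.33926391601562)
195 146 [718.3 178.1  52.7]
330 128 [ 759.5 -108.8   59. ]
218 331 [336.6 114.7  51.3]
361 309 [ 384.7 -171.    53.6]
230 300 [398.2  92.5  51.1]
275 290 [419.6   2.1  47.3]
330 290 [ 421.4 -109.2   49.9]
320 240 [522.3 -88.6  50.3]
340 280 [ 441.7 -129.3   51.2]
225 290 [417.7 103.8  47. ]
deck 20438 49.29149542049623 ((552.87451171875, 4.472198486328125), (400.62554931640625, 300.25372314453125), 9.449470520019531)
262 [(140, np.float64(735.
[... 2163 characters left out ...]
48.0)), (164, np.float64(682.0), np.float64(-57.0), np.float64(51.0)), (166, np.float64(678.0), np.float64(-57.0), np.float64(49.0)), (168, np.float64(674.0), np.float64(-57.0), np.float64(49.0)), (170, np.float64(669.0), np.float64(-57.0), np.float64(51.0)), (172, np.float64(665.0), np.float64(-57.0), np.float64(49.0)), (174, np.float64(658.0), np.float64(-56.0), np.float64(60.0)), (176, np.float64(654.0), np.float64(-56.0), np.float64(59.0)), (178, np.float64(651.0), np.float64(-57.0), np.float64(55.0)), (180, np.float64(648.0), np.float64(-57.0), np.float64(51.0)), (182, np.float64(644.0), np.float64(-57.0), np.float64(48.0)), (184, np.float64(639.0), np.float64(-57.0), np.float64(49.0))]
```

View pics/crop0.png

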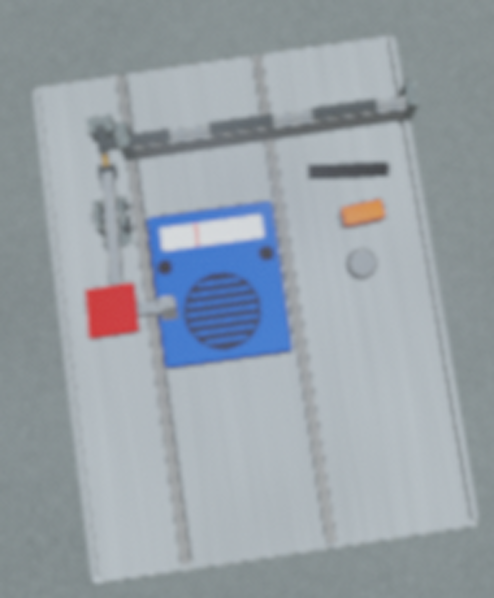

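View pics/crop1.png

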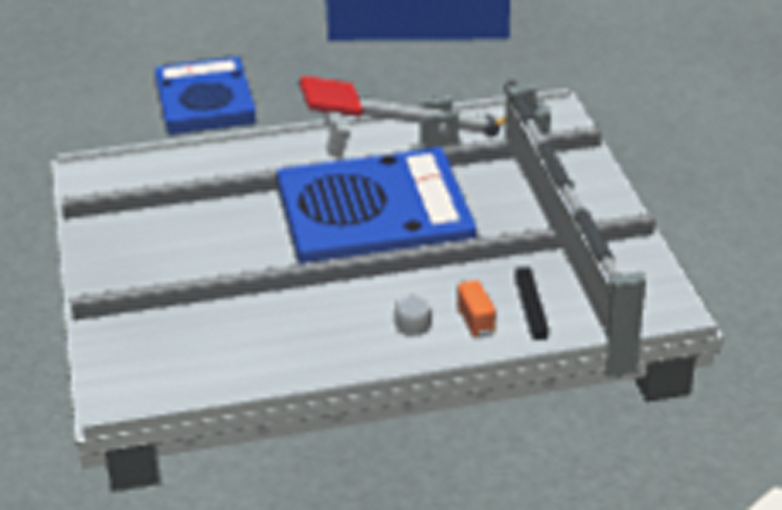

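The crops confirm the target: a large blue front with grille and label in the lane, and the red pad at crop (112,311). Now I'll refine the numbers in the shelf frame.

Run:
```python
from h import *
np.set_printoptions(precision=1,suppress=True)
C=np.array([552.9,4.5]);
for n in('top','side'):
    d=dict(np.load(n+'0.npz')); P=pts(d); hsv=cv2.cvtColor(d['pixels'],cv2.COLOR_RGB2HSV)
    blue=cv2.inRange(hsv,(100,120,60),(130,255,255)); red=cv2.inRange(hsv,(0,150,80),(7,255,255))|cv2.inRange(hsv,(173,150,80),(180,255,255))
    near=np.linalg.norm(P[...,:2]-C,axis=-1)<250
    k=(near&(P[...,2]>46)&(P[...,2]<53)).astype(np.uint8)*255
    k=cv2.morphologyEx(k,cv2.MORPH_OPEN,np.ones((3,3)))>0
    r=cv2.minAreaRect(P[k][:,:2].astype(np.float32)); print(n,'deck',r,np.median(P[k][:,2]))
    # gate face: points z 62-98, x range
    a=np.deg2rad(9.45); R=np.array([[np.cos(a),np.sin(a)],[-np.sin(a),np.cos(a)]])
    S=P.copy(); S[...,:2]=(P[...,:2]-C)@R.T
    g=near&(S[...,0]>100)&(S[...,0]<150)&(abs(S[...,1]+30)<80)&(P[...,2]>75)&(P[...,2]<96)
    q=S[g]
    for lo in range(-110,51,20):
        e=q[(q[:,1]>lo)&(q[:,1]<lo+20)]
        if len(e): print('  gate y',lo,len(e),np.median(e[:,0]),e[:,0].min())
    b=near&(blue>0)&(abs(P[...,2]-72)<4); rr=cv2.minAreaRect(S[b][:,:2].astype(np.float32)); print(' front',b.sum(),rr,np.median(P[b][:,2]))
    p=near&(red>0)&(abs(P[...,2]-107)<14); e=S[p]; print(' pad',p.sum(),e[:,:2].min(0),e[:,:2].max(0),np.median(e,0), 'plane',np.linalg.lstsq(np.c_[e[:,:2]-np.median(e[:,:2],0),np.ones(len(e))],e[:,2],rcond=None)[0])
```

```text
top deck ((552.590087890625, 5.3581085205078125), (400.23529052734375, 291.768798828125), 9.48952865600586) 49.260758199070324
  gate y -110 26 122.61882691694258 122.29196004911876
  gate y -90 29 122.78839516838026 121.86646070318274
  gate y -70 23 122.85455371937891 122.06281294870632
  gate y -50 26 122.72792904911721 121.76139935006391
  gate y -30 27 122.73023227609946 122.07865735108578
  gate y -10 26 122.74534632310062 122.08338409956338
  gate y 10 25 122.8772580994303 122.20656780644057
  gate y 30 28 122.73309958229075 122.10523856409951
 front 2071 ((12.588253021240234, 21.111923217773438), (97.52754974365234, 117.23898315429688), 88.93704223632812) 71.39405448018033
 pad 287 [-17.5  84.1] [ 17.4 117.1] [ -0.5 100.7 108. ] plane [ -0.3  -0.  108.2]
side deck ((553.57421875, 6.7818603515625), (399.7820129394531, 306.0639953613281), 9.158587455749512) 49.407029176285164
  gate y -110 27 123.25694075680444 122.73680953465103
  gate y -90 28 123.54407619671021 122.05319670311955
  gate y -70 23 123.46206224679734 122.84319064927388
  gate y -50 21 123.10810101993042 122.29290424130723
  gate y -30 21 123.32515364685018 122.59563104234816
  gate y -10 26 123.44123205057936 122.56321684771872
  gate y 10 20 123.22314790842177 122.4850885693624
  gate y 30 22 123.38474827344061 122.66616387788933
 front 1016 ((13.622196197509766, 20.09984016418457), (101.31572723388672, 118.8068618774414), 89.58921813964844) 71.41752482995588
 pad 126 [-17.5  81. ] [ 19.3 117.1] [  0.4  96.3 107.9] plane [ -0.3   0.  107.7]
```

```bash
cat >> h.py <<'E'
from scipy.spatial.transform import Rotation as Ro
A=np.deg2rad(9.45); C=np.array([552.9,4.5])
def s2w(x,y): return C+np.array([x*np.cos(A)-y*np.sin(A), x*np.sin(A)+y*np.cos(A)])
def w2s(p): q=np.array(p[:2])-C; return np.array([q[0]*np.cos(A)+q[1]*np.sin(A), -q[0]*np.sin(A)+q[1]*np.cos(A)])
def rel(x,y,z):
    s=sensors.read_state(); R=Ro.from_euler('xyz',s['tool_rot']); G=Ro.from_euler('xyz',[np.pi,0,A-np.pi/2])
    t=np.r_[s2w(x,y),z]-s['eef_pos']
    print('shelf now',w2s(s['eef_pos']).round(1),s['eef_pos'][2].round(1),'shift',R.inv().apply(t).round(1),'rot deg',(R.inv()*G).as_rotvec(degrees=True).round(2),'F',s['force'].round(2),'w',round(s['width'],1),'t',s['clock'])
E
python3 -c "
from h import *
rel(-80,14,150);rel(-80,14,200)"
```

```text
shelf now [-392.4 -544.6] 202.3 shift [-468.7 -435.7   53.1] rot deg [1.000e-02 1.000e-01 1.369e+01] F [-0.95 -0.2  -0.26] w 85.4 t 0.1
shelf now [-392.4 -544.6] 202.3 shift [-468.8 -435.7    3.1] rot deg [1.000e-02 1.000e-01 1.369e+01] F [-0.95 -0.2  -0.26] w 85.4 t 0.1
```

Request:
arm_command:
  rows:
    - [[-26,-24,0,0,0,0.8],[-52,-48,0,0,0,1.6],[-78,-73,0,0,0,2.4],[-104,-97,0,0,0,3.2],[-130,-121,0,0,0,4],[-156,-145,0,0,0,4.8],[-182,-169,0,0,0,5.6],[-208,-194,0,0,0,6.4],[-234,-218,0,0,0,7.2],[-260,-242,0,0,0,8],[-286,-266,0,0,0,8.8],[-312,-290,0,0,0,9.6],[-338,-315,0,0,0,10.4],[-364,-339,5,0,0,11.2],[-390,-363,10,0,0,12],[-416,-387,20,0,0,12.8],[-442,-411,30,0,0,13.7],[-469,-436,40,0,0,13.7],[-469,-436,53,0,0,13.7],[-469,-436,53,0,0,13.7]]
  claw: -1

```text
clock: 1.77
eef_pos: [470.9, 7.6, 148.1]
tool_rot: [3.138, 0.001, -1.401]
force: [-0.3, -0.5, -0.1]
width: -0.2
```

```bash
python3 -c "
from h import *
rel(-80,14,60)
snap('top','top1')"
```

```text
shelf now [-80.4  16.5] 148.1 shift [ 2.6 -0.7 88.1] rot deg [0.22 0.07 0.3 ] F [-0.26 -0.45 -0.1 ] w -0.2 t 1.7667
```

View pics/top1.png

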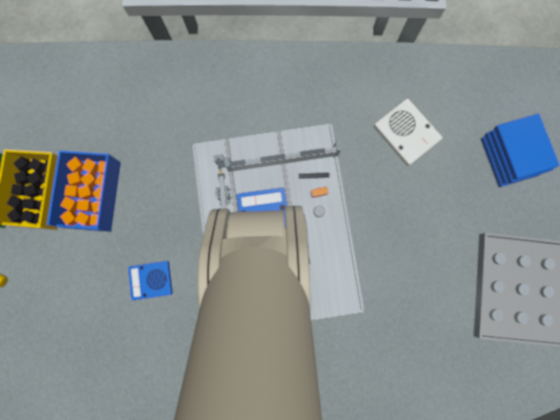

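The arm now hides the rear of the front; its top edge is visible at (262,200) and the small parts are undisturbed. Going down.

Request:
arm_command:
  rows:
    - [[0,0,15,0,0,0],[1,0,35,0,0,0],[2,0,55,0,0,0],[2.5,0,72,0,0,0.2],[2.5,0,84,0,0,0.3],[2.5,0,88,0,0,0.3],[2.5,0,88,0,0,0.3],[2.5,0,88,0,0,0.3]]

```text
clock: 2.48
eef_pos: [472.9, 1.5, 62.8]
tool_rot: [-3.141, -0.0, -1.413]
force: [-0.4, 0.1, 0.1]
width: -0.3
```

```bash
python3 -c "
from h import *
rel(-58,14,60)
snap('side','side1')"
```

```text
shelf now [-79.5  10.2] 62.8 shift [ -4.  -21.4   2.8] rot deg [-0.04 -0.03 -0.4 ] F [-0.42  0.07  0.09] w -0.3 t 2.4833
```

View pics/side1.png

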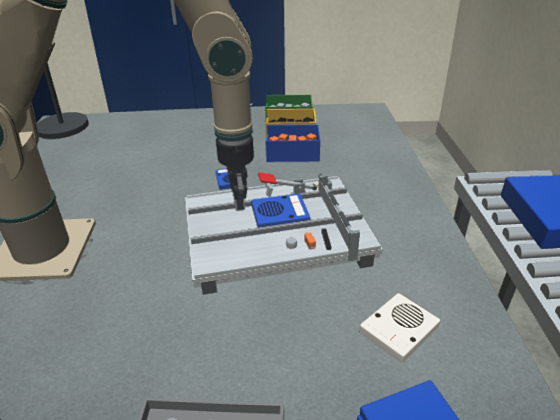

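Hand is in the lane behind the front at (238,200), with nothing disturbed. Approaching and pushing.

Request:
arm_command:
  rows:
    - [[0,-4,1,0,0,-0.4],[-1,-8,2,0,0,-0.4],[-2,-11,2,0,0,-0.4],[-2,-14,2,0,0,-0.4],[-2,-16,2,0,0,-0.4],[-2,-18,2,0,0,-0.4],[-2,-20,2,0,0,-0.4],[-2,-22,2,0,0,-0.4],[-2,-24,2,0,0,-0.4],[-2,-26,2,0,0,-0.4],[-2,-28,2,0,0,-0.4],[-2,-30,2,0,0,-0.4],[-2,-30,2,0,0,-0.4]]

```text
clock: 3.62
eef_pos: [502.4, 9.2, 60.1]
tool_rot: [-3.141, -0.0, -1.404]
force: [-0.3, 0.5, 0.8]
width: 0.3
```

```bash
python3 -c "
from h import *
rel(-10,14,60)
d=snap('side','side2');P=pts(d)
hsv=cv2.cvtColor(d['pixels'],cv2.COLOR_RGB2HSV)
b=(cv2.inRange(hsv,(100,120,60),(130,255,255))>0)&(abs(P[...,2]-72)<4)&(np.linalg.norm(P[...,:2]-C,axis=-1)<200)
S=np.array([w2s(p) for p in P[b]]);print(cv2.minAreaRect(S.astype(np.float32)))"
```

```text
shelf now [-49.  13.] 60.1 shift [ -1.  -39.    0.1] rot deg [-0.04 -0.    0.09] F [-0.28  0.55  0.75] w 0.3 t 3.6167
((13.541831970214844, 19.653398513793945), (100.65406799316406, 118.49189758300781), 89.29271697998047)
```

Request:
arm_command:
  rows:
    - [[0,-2,0,0,0,0],[0,-4,0,0,0,0],[0,-6,0,0,0,0],[0,-8,0,0,0,0],[0,-10,0,0,0,0],[0,-12,0,0,0,0]]

```text
clock: 4.17
eef_pos: [513.9, 11.2, 60.1]
tool_rot: [-3.142, -0.0, -1.404]
force: [0.1, 0.4, 0.3]
width: -0.3
```

```bash
cat >> h.py <<'E'
def front(f):
    d=snap('side',f);P=pts(d)
    hsv=cv2.cvtColor(d['pixels'],cv2.COLOR_RGB2HSV)
    b=(cv2.inRange(hsv,(100,120,60),(130,255,255))>0)&(abs(P[...,2]-72)<4)&(np.linalg.norm(P[...,:2]-C,axis=-1)<200)
    S=np.array([w2s(p) for p in P[b]]);print(cv2.minAreaRect(S.astype(np.float32)),S.max(0),S.min(0))
    c=d['pixels'][150:300,170:400]; cv2.imwrite(f'pics/{f}c.png',cv2.cvtColor(cv2.resize(c,None,fx=3.4,fy=3.4,interpolation=cv2.INTER_CUBIC),cv2.COLOR_RGB2BGR))
E
python3 -c "
from h import *
rel(-10,14,60)
front('side3')"
```

```text
shelf now [-37.4  13. ] 60.1 shift [ -1.  -27.4   0.1] rot deg [-0.   -0.    0.08] F [0.08 0.41 0.26] w -0.3 t 4.1667
((13.374523162841797, 21.126934051513672), (120.58135986328125, 101.68804931640625), 0.908939778804779) [73.04334889 72.81088246] [-46.23313997 -30.65665078]
```

View pics/side3c.png

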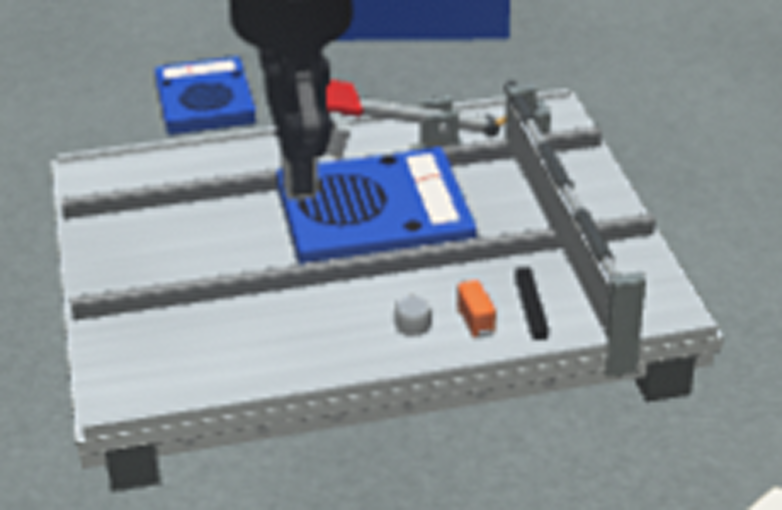

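```bash
python3 -c "
from h import *
d=dict(np.load('side3.npz'));P=pts(d);np.set_printoptions(precision=0,suppress=True)
for v in range(170,216,2): print(v,[(*w2s(P[v,u]).round(0),P[v,u,2].round(0)) for u in (254,258,262)])
print(ctrl.pinch_z, sensors.read_state()['force'])"
```

```text
170 [(np.float64(-46.0), np.float64(-22.0), np.float64(204.0)), (np.float64(-38.0), np.float64(-23.0), np.float64(204.0)), (np.float64(-30.0), np.float64(-23.0), np.float64(202.0))]
172 [(np.float64(-46.0), np.float64(-23.0), np.float64(200.0)), (np.float64(-38.0), np.float64(-24.0), np.float64(199.0)), (np.float64(-31.0), np.float64(-27.0), np.float64(200.0))]
174 [(np.float64(-47.0), np.float64(-24.0), np.float64(196.0)), (np.float64(-38.0), np.float64(-21.0), np.float64(193.0)), (np.float64(-31.0), np.float64(-30.0), np.float64(197.0))]
176 [(np.float64(-47.0), np.float64(-22.0), np.float64(190.0)), (np.float64(-39.0), np.float64(-28.0), np.float64(192.0)), (np.float64(-31.0), np.float64(-25.0), np.float64(189.0))]
178 [(np.float64(-46.0), np.float64(-18.0), np.float64(182.0)), (np.float64(-40.0), np.float64(-32.0), np.float64(190.0)), (np.float64(-30.0), np.float64(-20.0), np.float64(181.0))]
180 [(np.float64(-46.0), np.float64(-12.0), np.float64(174.0)), (np.float64(-41.0), np.float64(-33.0), np.float64(186.0)), (np.float64(-33.0), np.float64(-38.0), np.float64(188.0))]
182 [(np
[... 2358 characters left out ...]
(33.0), np.float64(71.0)), (np.float64(-34.0), np.float64(32.0), np.float64(70.0)), (np.float64(-26.0), np.float64(27.0), np.float64(72.0))]
210 [(np.float64(-45.0), np.float64(24.0), np.float64(71.0)), (np.float64(-36.0), np.float64(20.0), np.float64(73.0)), (np.float64(-27.0), np.float64(20.0), np.float64(71.0))]
212 [(np.float64(-46.0), np.float64(18.0), np.float64(70.0)), (np.float64(-37.0), np.float64(16.0), np.float64(70.0)), (np.float64(-28.0), np.float64(13.0), np.float64(71.0))]
214 [(np.float64(-46.0), np.float64(23.0), np.float64(61.0)), (np.float64(-39.0), np.float64(8.0), np.float64(71.0)), (np.float64(-30.0), np.float64(3.0), np.float64(72.0))]
-18.700000000000003 [-0.  0. -0.]
```

The fingertip depth pixels end at z≈92 while the reported TCP z is 60. The finger at crop (302,195) is hovering over the front, which has not moved and shows no contact force. The tip is visibly about 30 mm higher than reported. I'll back off behind the front and look at the tip closely before lowering.

Request:
arm_command:
  rows:
    - [[0,6,0,0,0,0],[0,14,0,0,0,0],[0,22,0,0,0,0],[0,30,0,0,0,0],[0,38,0,0,0,0],[0,43,0,0,0,0],[0,43,0,0,0,0]]

```text
clock: 4.8
eef_pos: [469.3, 3.6, 60.2]
tool_rot: [3.14, 0.0, -1.405]
force: [-0.2, -0.9, -1.1]
width: 0.0
```

```bash
python3 -c "
from h import *
rel(-80,14,60)
front('side4')
d=dict(np.load('side4.npz'));P=pts(d)
c=d['pixels'][130:230,180:310]; cv2.imwrite('pics/s4z.png',cv2.cvtColor(cv2.resize(c,None,fx=6,fy=6,interpolation=cv2.INTER_CUBIC),cv2.COLOR_RGB2BGR))
for u in range(232,248,3):
  print(u,[(v,*w2s(P[v,u]).round(0).tolist(),int(P[v,u,2])) for v in range(192,216,2)])
print(sensors.read_state())
"
```

```text
shelf now [-82.6  12.8] 60.2 shift [-1.2 -2.6  0.1] rot deg [0.11 0.01 0.06] F [-0.23 -0.93 -1.1 ] w 0.0 t 4.8
((13.436264038085938, 20.961030960083008), (102.07685089111328, 119.05370330810547), 89.66011047363281) [73.09415082 71.73474454] [-46.35397781 -30.33358439]
232 [(192, -93.0, -0.0, 143), (194, -94.0, -7.0, 143), (196, -95.0, -10.0, 139), (198, -95.0, -15.0, 138), (200, -93.0, 18.0, 111), (202, -89.0, 81.0, 62), (204, -89.0, 76.0, 60), (206, -90.0, 75.0, 55), (208, -90.0, 75.0, 50), (210, -91.0, 68.0, 49), (212, -92.0, 60.0, 48), (214, -94.0, 51.0, 49)]
235 [(192, -91.0, -46.0, 172), (194, -90.0, -40.0, 163), (196, -90.0, -32.0, 153), (198, -89.0, -18.0, 139), (200, -88.0, 0.0, 121), (202, -88.0, 1.0, 115), (204, -89.0, 1.0, 111), (206, -89.0, 1.0, 105), (208, -89.0, 9.0, 95), (210, -89.0, 8.0, 90), (212, -86.0, 56.0, 50), (214, -87.0, 49.0, 49)]
238 [(192, -85.0, -47.0, 172), (194, -84.0, -33.0, 157), (196, -84.0, -29.0, 150), (198, -83.0, -15.0, 136), (200, -81.0, 2.0, 119), (202, -82.0, -3.0, 117), (204, -82.0, 1.0, 109), (206, -82.0, 8.0, 99), (208, -83.0, 2.0, 98), (210
[... 931 characters left out ...]
51.0, 49), (214, -59.0, 44.0, 48)]
{'clock': 4.85, 'qpos': array([-0.07856089,  0.61903385,  0.01565547,  2.13219558, -0.02377184,
        0.39080282, -1.44845258]), 'qd': array([-0.00316481,  0.00602205, -0.00308698, -0.03142093, -0.00042965,
       -0.00342663,  0.00021425]), 'tau': array([ 9.36357281e-02, -4.54211533e+01,  9.17347725e-01, -8.20557028e+00,
        1.05056295e-02,  7.74666737e-02,  4.21445104e-03]), 'eef_pos': array([470.62243782,   3.82463819,  60.23989309]), 'tool_rot': array([ 3.14130901e+00, -7.04830094e-07, -1.40462516e+00]), 'force': array([ 0.43028204,  0.22509853, -0.08207819]), 'torque': array([ 0.02806166, -0.05070251,  0.00131543]), 'width': 0.050185313061704165}
```

View pics/s4z.png

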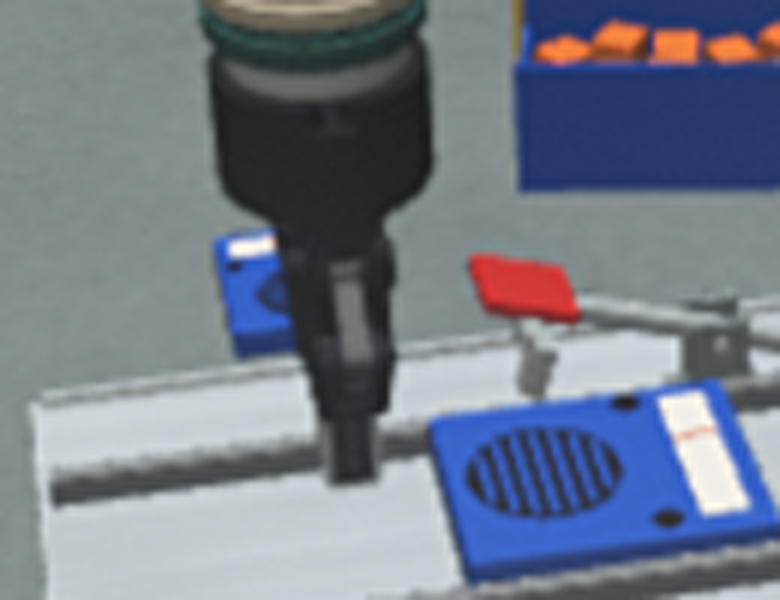

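The side view shows the tip at crop (352,485), i.e. depth z≈86, y≈5, clearly above the deck although the report says 60. I'll lower slowly by feel and camera.

Request:
arm_command:
  rows:
    - [[0,0,3,0,0,0],[0,0,6,0,0,0],[0,0,9,0,0,0],[0,0,12,0,0,0],[0,0,14,0,0,0],[0,0,16,0,0,0],[0,0,16,0,0,0]]

```text
clock: 5.43
eef_pos: [471.0, 4.0, 43.6]
tool_rot: [3.141, 0.0, -1.404]
force: [1.4, -0.6, -0.0]
width: 0.1
```

```bash
cat >> h.py <<'E'
def tip(f,u0,u1,v0,v1):
    d=snap('side',f);P=pts(d)
    c=d['pixels'][130:230,180:310]; cv2.imwrite(f'pics/{f}z.png',cv2.cvtColor(cv2.resize(c,None,fx=6,fy=6,interpolation=cv2.INTER_CUBIC),cv2.COLOR_RGB2BGR))
    for u in range(u0,u1,3):
        print(u,[(v,*w2s(P[v,u]).round(0).tolist(),int(P[v,u,2])) for v in range(v0,v1,2)])
E
python3 -c "
from h import *
rel(-80,14,44)
tip('side5',233,246,208,226)
"
```

```text
shelf now [-80.9  12.9] 43.6 shift [-1.1 -0.9 -0.4] rot deg [0.05 0.01 0.09] F [ 1.35 -0.57 -0.04] w 0.1 t 5.4333
233 [(208, -88.0, 75.0, 49), (210, -89.0, 67.0, 49), (212, -90.0, 59.0, 49), (214, -91.0, 51.0, 49), (216, -92.0, 42.0, 50), (218, -93.0, 36.0, 49), (220, -94.0, 27.0, 49), (222, -95.0, 18.0, 50), (224, -96.0, 12.0, 49)]
236 [(208, -87.0, 3.0, 98), (210, -87.0, 5.0, 92), (212, -87.0, 10.0, 83), (214, -88.0, 7.0, 79), (216, -88.0, 9.0, 73), (218, -86.0, 38.0, 45), (220, -88.0, 27.0, 48), (222, -88.0, 21.0, 46), (224, -90.0, 11.0, 48)]
239 [(208, -81.0, -0.0, 99), (210, -81.0, 4.0, 91), (212, -81.0, 9.0, 82), (214, -82.0, -2.0, 84), (216, -81.0, 11.0, 70), (218, -80.0, 33.0, 48), (220, -81.0, 22.0, 51), (222, -82.0, 15.0, 50), (224, -83.0, 9.0, 49)]
242 [(208, -74.0, 0.0, 98), (210, -75.0, 1.0, 92), (212, -75.0, 0.0, 87), (214, -75.0, 1.0, 81), (216, -75.0, 7.0, 71), (218, -73.0, 30.0, 49), (220, -74.0, 22.0, 49), (222, -76.0, 12.0, 51), (224, -76.0, 8.0, 48)]
245 [(208, -60.0, 66.0, 51), (210, -62.0, 58.0, 50), (212, -63.0, 53.0, 48), (214, -64.0, 45.0, 48), (216, -65.0, 36.0, 49), (218, -66.0, 32.0, 46), (220, -68.0, 20.0, 49), (222, -69.0, 11.0, 50), (224, -70.0, 8.0, 47)]
```

View pics/side5z.png

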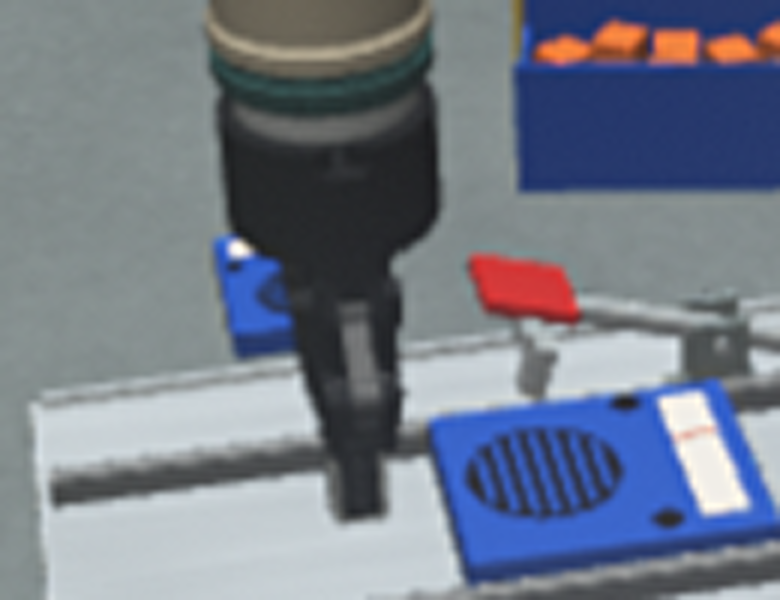

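The tip at crop (358,518) is now at z≈68, so the real tip sits about 25 mm above the reported value. Lowering 8 mm more to ~10 mm above the deck, then approaching.

Request:
arm_command:
  rows:
    - [[0,0,3,0,0,0],[0,0,6,0,0,0],[0,0,8,0,0,0],[0,0,8,0,0,0],[0,-4,8,0,0,0],[0,-8,8,0,0,0],[0,-12,8,0,0,0],[0,-15,8,0,0,0],[0,-17,8,0,0,0],[0,-19,8,0,0,0],[0,-20,8,0,0,0],[0,-20,8,0,0,0]]

```text
clock: 6.48
eef_pos: [491.2, 7.3, 36.1]
tool_rot: [-3.141, -0.0, -1.404]
force: [-0.0, -0.9, 0.3]
width: -0.1
```

Request:
arm_command:
  rows:
    - [[0,-1,0,0,0,0],[0,-2,0,0,0,0],[0,-3,0,0,0,0],[0,-4,0,0,0,0],[0,-5,0,0,0,0],[0,-6,0,0,0,0],[0,-7,0,0,0,0],[0,-8,0,0,0,0]]

```text
clock: 7.15
eef_pos: [499.0, 8.6, 36.1]
tool_rot: [-3.141, -0.0, -1.404]
force: [-0.5, -0.3, -0.3]
width: 0.1
```

```bash
python3 -c "
from h import *
rel(-10,14,35)
front('side6')
"
```

```text
shelf now [-52.5  12.9] 36.1 shift [ -1.  -42.5   1.1] rot deg [-0.01 -0.    0.08] F [-0.52 -0.27 -0.28] w 0.1 t 7.15
((18.206092834472656, 21.14004898071289), (103.13750457763672, 118.94825744628906), 89.82444763183594) [77.83253063 72.5706701 ] [-41.39603422 -30.44090463]
```

View pics/side6c.png

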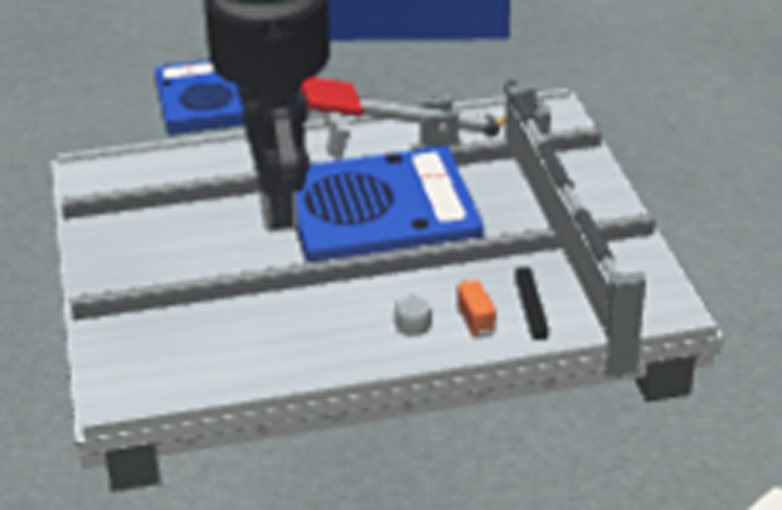

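The finger at crop (280,215) is now behind the rear edge, and the front moved to x≈18 and is straight. Pushing most of the remaining ~44 mm.

Request:
arm_command:
  rows:
    - [[0,-2,0,0,0,0],[0,-4,0,0,0,0],[0,-6,0,0,0,0],[0,-8,0,0,0,0],[0,-10,0,0,0,0],[0,-12,0,0,0,0],[0,-14,0,0,0,0],[0,-16,0,0,0,0],[0,-18,0,0,0,0],[0,-20,0,0,0,0],[0,-22,0,0,0,0],[0,-24,0,0,0,0],[0,-26,0,0,0,0],[0,-28,0,0,0,0],[0,-30,0,0,0,0],[0,-32,0,0,0,0],[0,-34,0,0,0,0],[0,-35,0,0,0,0],[0,-36,0,0,0,0]]

```text
clock: 8.78
eef_pos: [534.5, 14.6, 36.1]
tool_rot: [3.142, 0.0, -1.404]
force: [-2.2, -0.1, 0.7]
width: -0.1
```

```bash
python3 -c "
from h import *
rel(-8,13,36)
front('side7')
"
```

```text
shelf now [-16.5  13. ] 36.1 shift [ 0.  -8.5  0.1] rot deg [0.   0.   0.09] F [-2.17 -0.13  0.68] w -0.1 t 8.7833
((54.08027267456055, 22.256752014160156), (101.65987396240234, 118.40746307373047), 89.67113494873047) [113.42389579  73.04777134] [ -5.24203668 -28.60370259]
```

View pics/side7c.png

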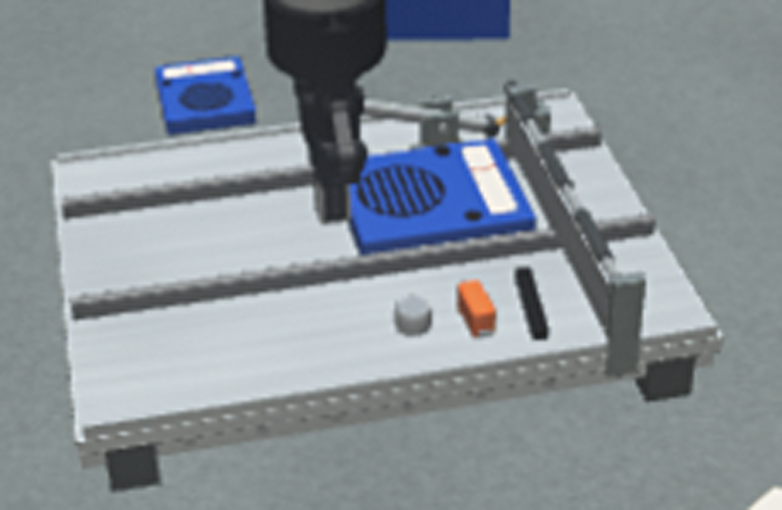

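Front is at x≈54, a gap of ~9 mm to the gate. Feeling forward slowly.

Request:
arm_command:
  rows:
    - [[0,-1,0,0,0,0],[0,-2,0,0,0,0],[0,-3,0,0,0,0],[0,-4,0,0,0,0],[0,-5,0,0,0,0],[0,-5.5,0,0,0,0],[0,-6,0,0,0,0]]

```text
clock: 9.42
eef_pos: [540.3, 15.6, 36.1]
tool_rot: [3.141, 0.0, -1.404]
force: [-1.5, -0.8, 0.3]
width: -0.1
```

Request:
arm_command:
  rows:
    - [[0,-0.4,0,0,0,0],[0,-0.8,0,0,0,0]]

```text
clock: 9.58
eef_pos: [540.9, 15.7, 36.1]
tool_rot: [3.141, -0.0, -1.404]
force: [-1.7, -0.3, 0.3]
width: 0.1
```

Request:
arm_command:
  rows:
    - [[0,-0.4,0,0,0,0],[0,-0.8,0,0,0,0]]

```text
clock: 9.75
eef_pos: [542.0, 15.9, 36.1]
tool_rot: [-3.141, -0.0, -1.404]
force: [-0.5, -0.5, -0.3]
width: 0.2
```

Request:
arm_command:
  rows:
    - [[0,-0.3,0,0,0,0],[0,-0.6,0,0,0,0]]

```text
clock: 9.92
eef_pos: [542.5, 16.0, 36.1]
tool_rot: [-3.141, 0.0, -1.404]
force: [-1.0, -1.2, 0.5]
width: 0.2
```

Request:
arm_command:
  rows:
    - [[0,-0.3,0,0,0,0],[0,-0.6,0,0,0,0]]

```text
clock: 10.08
eef_pos: [542.6, 16.0, 36.1]
tool_rot: [3.141, 0.0, -1.404]
force: [-1.7, -0.5, 1.5]
width: 0.3
```

Request:
arm_command:
  rows:
    - [[0,-0.2,0,0,0,0],[0,-0.4,0,0,0,0]]

```text
clock: 10.25
eef_pos: [542.6, 16.0, 36.1]
tool_rot: [3.14, 0.0, -1.404]
force: [-3.8, -1.5, 2.0]
width: -0.1
```

Request:
arm_command:
  rows:
    - [[0,-0.3,0,0,0,0],[0,-0.3,0,0,0,0]]

```text
clock: 10.42
eef_pos: [542.6, 16.0, 36.1]
tool_rot: [3.14, 0.0, -1.404]
force: [-4.1, -1.0, 4.6]
width: -0.2
```

```bash
python3 -c "
from h import *
rel(-8,13,36)
front('side8')
rel(-8,13,36)
"
```

```text
shelf now [-8.2 13. ] 36.1 shift [ 0.  -0.2  0.1] rot deg [0.12 0.01 0.08] F [-4.1  -0.98  4.64] w -0.2 t 10.4167
((63.15357208251953, 23.46758270263672), (121.22407531738281, 104.9740219116211), 0.6422404646873474) [124.12053265  76.50567157] [  2.95860887 -29.39284714]
shelf now [-8.2 13.1] 36.1 shift [ 0.1 -0.2  0.1] rot deg [0.11 0.01 0.08] F [-5.53  0.45  4.18] w 0.2 t 10.4667
```

View pics/side8c.png

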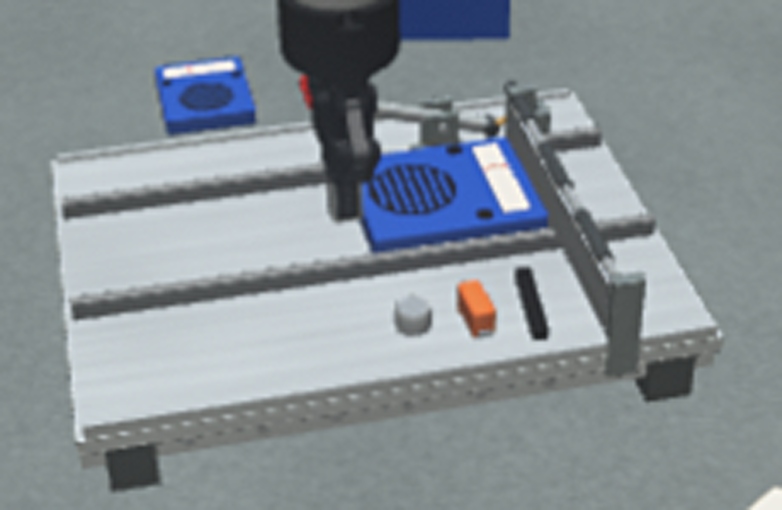

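The front is home. The tool stalled at x=-8.2 while the force built to ~5 N, and the camera gives the front at 63, square, flush with the gate at crop (545,200). Gate face ≈123, so the pad middle is at x≈-4. Backing off, rising, and going over the pad.

Request:
arm_command:
  rows:
    - [[0,5,0,0,0,0],[0,14,0,0,0,0],[0,24,0,0,0,0],[0,30,-5,0,0,0],[0,30,-20,0,0,0],[0,30,-40,0,0,0],[0,30,-60,0,0,0],[0,30,-80,0,0,0],[0,30,-90,0,0,0],[-10,26,-90,0,0,0],[-25,20,-90,0,0,0],[-40,12,-90,0,0,0],[-56,4,-90,0,0,0],[-72,-3,-90,0,0,0],[-84,-8,-90,0,0,0],[-88,-8,-90,0,0,0],[-88,-8,-90,0,0,0],[-88,-8,-90,0,0,0]]

```text
clock: 11.97
eef_pos: [536.4, 103.6, 125.6]
tool_rot: [3.14, -0.001, -1.404]
force: [1.0, -0.3, 0.7]
width: 0.2
```

```bash
python3 -c "
from h import *
rel(0,101,90)
front('side9')
d=dict(np.load('side9.npz'));P=pts(d)
for u in range(262,284,3):
  print(u,[(v,*w2s(P[v,u]).round(0).tolist(),int(P[v,u,2])) for v in range(156,186,2)])
"
```

```text
shelf now [ -0.  100.5] 125.6 shift [-0.5 -0.1 35.6] rot deg [ 0.07 -0.04  0.08] F [ 0.95 -0.26  0.74] w 0.2 t 11.9667
((63.174503326416016, 22.375593185424805), (120.74205780029297, 102.70926666259766), 0.007417262997478247) [123.54126622  73.73644067] [  2.80687126 -28.98164994]
262 [(156, -9.0, 99.0, 166), (158, -9.0, 96.0, 163), (160, -10.0, 95.0, 158), (162, 33.0, 364.0, -1), (164, 31.0, 348.0, 0), (166, 29.0, 340.0, 0), (168, 28.0, 332.0, -2), (170, 25.0, 319.0, -2), (172, -7.0, 119.0, 111), (174, -9.0, 112.0, 110), (176, -10.0, 102.0, 111), (178, -12.0, 92.0, 111), (180, -14.0, 82.0, 112), (182, 13.0, 253.0, 0), (184, 11.0, 238.0, 1)]
265 [(156, -3.0, 90.0, 170), (158, -4.0, 88.0, 166), (160, -3.0, 92.0, 158), (162, 42.0, 360.0, 0), (164, 39.0, 347.0, 0), (166, 38.0, 337.0, 0), (168, 35.0, 325.0, 0), (170, 33.0, 314.0, 0), (172, 31.0, 303.0, 0), (174, -1.0, 114.0, 108), (176, -3.0, 102.0, 110), (178, -4.0, 95.0, 108), (180, -6.0, 85.0, 109), (182, -6.0, 87.0, 102), (184, -6.0, 88.0, 96)]
268 [(156, 3.0, 88.0, 170), (158, 4.0, 90.0, 164), (160, 4.0, 96.0, 155), (162, 50.0, 356.
[... 1357 characters left out ...]
0, 356.0, 16), (158, 87.0, 354.0, 10), (160, 88.0, 360.0, 0), (162, 86.0, 351.0, -1), (164, 83.0, 340.0, -1), (166, 81.0, 330.0, -2), (168, 78.0, 314.0, 0), (170, 76.0, 304.0, 0), (172, 74.0, 296.0, -2), (174, 71.0, 281.0, 0), (176, 68.0, 271.0, 0), (178, 67.0, 263.0, -1), (180, 32.0, 96.0, 97), (182, 32.0, 96.0, 91), (184, 43.0, 150.0, 50)]
283 [(156, 96.0, 354.0, 16), (158, -160.0, -833.0, 685), (160, 95.0, 351.0, 4), (162, 94.0, 346.0, 0), (164, 91.0, 334.0, 0), (166, 89.0, 325.0, 0), (168, 86.0, 313.0, 0), (170, 84.0, 302.0, 0), (172, 82.0, 291.0, 0), (174, 79.0, 278.0, 0), (176, 77.0, 271.0, -1), (178, 74.0, 257.0, 0), (180, 39.0, 96.0, 95), (182, 38.0, 92.0, 92), (184, 39.0, 95.0, 85)]
```

View pics/side9c.png

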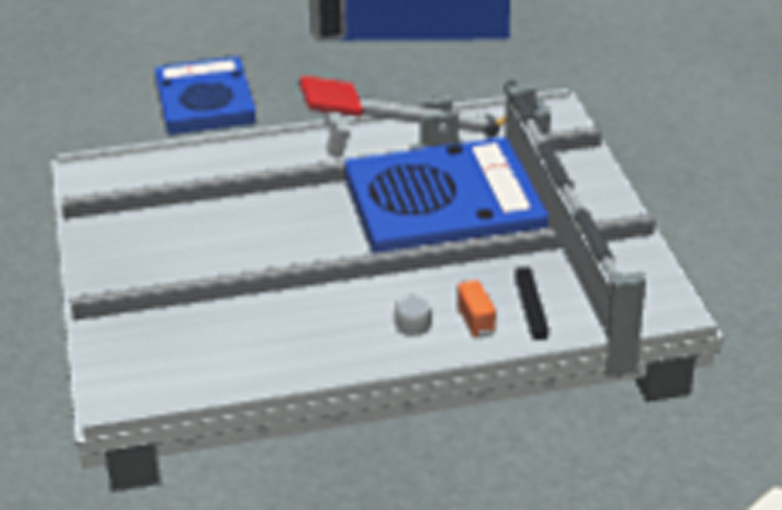

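The finger is at crop (325,20) above the pad (330,95), the tip about 153 real versus 125.6 reported. The front stays at 63, flush. Expected contact is at reported z ≈ 84–86. Descending.

Request:
arm_command:
  rows:
    - [[0,0,6,0,0,0],[0,0,13,0,0,0],[0,0,20,0,0,0],[0,0,26,0,0,0],[0,0,30,0,0,0],[0,0,31,0,0,0],[0,0,32,0,0,0],[0,0,33,0,0,0],[0,0,33,0,0,0]]

```text
clock: 12.77
eef_pos: [537.2, 104.3, 93.2]
tool_rot: [-3.141, 0.0, -1.404]
force: [-0.5, -0.1, 0.2]
width: 0.3
```

Request:
arm_command:
  rows:
    - [[0,0,0.5,0,0,0],[0,0,1,0,0,0],[0,0,1.5,0,0,0],[0,0,2,0,0,0]]

```text
clock: 13.1
eef_pos: [537.1, 104.3, 91.2]
tool_rot: [-3.141, -0.0, -1.404]
force: [-0.0, -0.2, 1.3]
width: 0.2
```

Request:
arm_command:
  rows:
    - [[0,0,0.5,0,0,0],[0,0,1,0,0,0],[0,0,1.5,0,0,0],[0,0,2,0,0,0]]

```text
clock: 13.43
eef_pos: [537.0, 104.3, 89.1]
tool_rot: [-3.142, -0.0, -1.404]
force: [1.2, 0.3, 0.9]
width: 0.3
```

Request:
arm_command:
  rows:
    - [[0,0,0.5,0,0,0],[0,0,1,0,0,0],[0,0,1.5,0,0,0],[0,0,2,0,0,0]]

```text
clock: 13.77
eef_pos: [537.1, 104.3, 87.1]
tool_rot: [-3.142, 0.0, -1.404]
force: [-0.2, -0.4, -0.1]
width: -0.2
```

Request:
arm_command:
  rows:
    - [[0,0,0.5,0,0,0],[0,0,1,0,0,0],[0,0,1.5,0,0,0],[0,0,2,0,0,0]]

```text
clock: 14.1
eef_pos: [537.1, 104.3, 85.1]
tool_rot: [-3.142, 0.0, -1.404]
force: [0.1, 0.9, -0.2]
width: -0.3
```

Request:
arm_command:
  rows:
    - [[0,0,0.5,0,0,0],[0,0,1,0,0,0],[0,0,1.5,0,0,0],[0,0,2,0,0,0]]

```text
clock: 14.43
eef_pos: [537.0, 104.3, 83.1]
tool_rot: [-3.142, -0.0, -1.404]
force: [-0.0, 0.0, -0.3]
width: -0.1
```

Request:
arm_command:
  rows:
    - [[0,0,0.5,0,0,0],[0,0,1,0,0,0],[0,0,1.5,0,0,0],[0,0,2,0,0,0]]

```text
clock: 14.77
eef_pos: [536.8, 104.3, 81.8]
tool_rot: [3.141, 0.0, -1.404]
force: [-2.7, -0.7, 8.2]
width: -0.2
```

Contact at reported z≈82 with 8 N. Pressing on gently.

Request:
arm_command:
  rows:
    - [[0,0,0.5,0,0,0],[0,0,1,0,0,0],[0,0,1.5,0,0,0],[0,0,2,0,0,0]]

```text
clock: 15.1
eef_pos: [536.0, 104.1, 79.7]
tool_rot: [3.14, 0.0, -1.404]
force: [-4.1, -0.2, 7.3]
width: -0.0
```

Request:
arm_command:
  rows:
    - [[0,0,0.5,0,0,0],[0,0,1,0,0,0],[0,0,1.5,0,0,0],[0,0,2,0,0,0]]

```text
clock: 15.43
eef_pos: [536.0, 104.1, 77.6]
tool_rot: [3.14, 0.0, -1.404]
force: [-4.0, -1.0, 6.6]
width: -0.3
```

Request:
arm_command:
  rows:
    - [[0,0,0.5,0,0,0],[0,0,1,0,0,0],[0,0,1.5,0,0,0],[0,0,2,0,0,0],[0,0,2.5,0,0,0],[0,0,3,0,0,0],[0,0,3.5,0,0,0],[0,0,4,0,0,0],[0,0,4.5,0,0,0],[0,0,5,0,0,0]]

```text
clock: 16.27
eef_pos: [535.8, 104.1, 72.4]
tool_rot: [3.139, -0.0, -1.404]
force: [-2.6, -0.6, 6.2]
width: 0.1
```

Request:
arm_command:
  rows:
    - [[0,0,0.5,0,0,0],[0,0,1,0,0,0],[0,0,1.5,0,0,0],[0,0,2,0,0,0],[0,0,2.5,0,0,0],[0,0,3,0,0,0],[0,0,3.5,0,0,0],[0,0,4,0,0,0],[0,0,4.5,0,0,0],[0,0,5,0,0,0]]

```text
clock: 17.1
eef_pos: [537.0, 104.3, 67.0]
tool_rot: [3.142, -0.0, -1.404]
force: [-1.9, 0.0, 4.2]
width: 0.1
```

```bash
python3 -c "
from h import *
rel(0,101,58)
front('side10')
"
```

```text
shelf now [  0.7 101. ] 67.0 shift [0.  0.7 9. ] rot deg [ 0.   -0.    0.08] F [-1.92  0.02  4.24] w 0.1 t 17.1
((63.30936813354492, 21.549549102783203), (121.31230926513672, 101.0951156616211), 0.8002356886863708) [123.59892348  72.13602729] [  2.70221489 -29.67105879]
```

View pics/side10c.png

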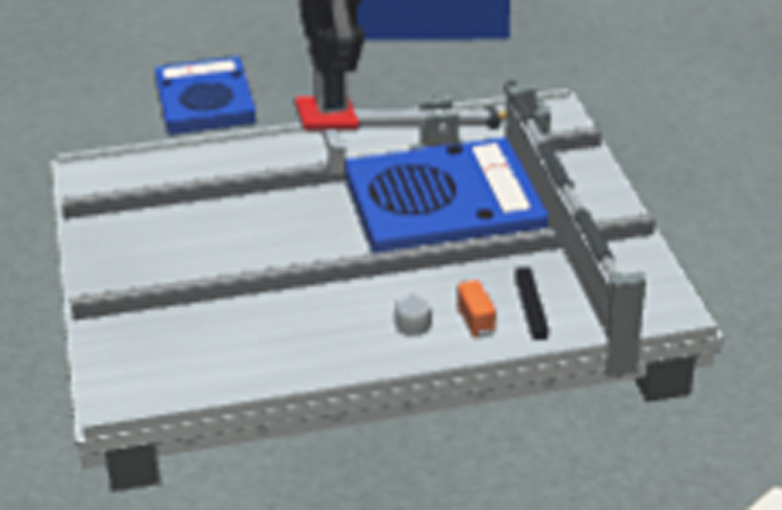

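The pad is going down at crop (327,112), the tooth comes down just behind the front's rear edge at (337,160), and the force is down to 4 N.

Request:
arm_command:
  rows:
    - [[0,0,0.5,0,0,0],[0,0,1,0,0,0],[0,0,1.5,0,0,0],[0,0,2,0,0,0],[0,0,2.5,0,0,0],[0,0,3,0,0,0],[0,0,3.5,0,0,0],[0,0,4,0,0,0]]

```text
clock: 17.82
eef_pos: [537.2, 104.3, 63.0]
tool_rot: [-3.141, -0.0, -1.404]
force: [-0.8, -0.7, 0.9]
width: -0.1
```

Request:
arm_command:
  rows:
    - [[0,0,0.4,0,0,0],[0,0,0.8,0,0,0],[0,0,1.2,0,0,0]]

```text
clock: 18.07
eef_pos: [537.2, 104.3, 61.9]
tool_rot: [-3.141, 0.0, -1.404]
force: [-1.2, 0.6, 1.5]
width: -0.1
```

Request:
arm_command:
  rows:
    - [[0,0,0.4,0,0,0],[0,0,0.8,0,0,0],[0,0,1.2,0,0,0]]

```text
clock: 18.32
eef_pos: [537.2, 104.3, 60.7]
tool_rot: [-3.141, 0.0, -1.404]
force: [0.2, 0.7, 1.0]
width: 0.2
```

Request:
arm_command:
  rows:
    - [[0,0,0.4,0,0,0],[0,0,0.8,0,0,0]]

```text
clock: 18.48
eef_pos: [537.2, 104.3, 59.9]
tool_rot: [-3.141, -0.0, -1.404]
force: [0.6, 0.3, -0.0]
width: -0.1
```

```bash
cat >> h.py <<'E'
def pad(f):
    d=snap('side',f);P=pts(d);hsv=cv2.cvtColor(d['pixels'],cv2.COLOR_RGB2HSV)
    red=cv2.inRange(hsv,(0,150,80),(7,255,255))|cv2.inRange(hsv,(173,150,80),(180,255,255))
    p=(red>0)&(np.linalg.norm(P[...,:2]-C,axis=-1)<250)&(P[...,2]>60)
    S=np.c_[np.array([w2s(q) for q in P[p]]),P[p][:,2]]
    print('pad',len(S),np.median(S,0).round(1),S.min(0).round(1),S.max(0).round(1))
    c=d['pixels'][130:230,230:360]; cv2.imwrite(f'pics/{f}z.png',cv2.cvtColor(cv2.resize(c,None,fx=6,fy=6,interpolation=cv2.INTER_CUBIC),cv2.COLOR_RGB2BGR))
E
python3 -c "
from h import *
pad('side11'); rel(0,101,58)"
```

```text
pad 93 [-9.3 90.8 86.4] [ -22.5 -112.6   64.1] [ 56.8 117.6  90.3]
shelf now [  0.9 101. ] 59.8 shift [0.  0.9 1.8] rot deg [-0.02  0.    0.09] F [-0.12 -0.35  0.4 ] w -0.0 t 18.5333
```

View pics/side11z.png

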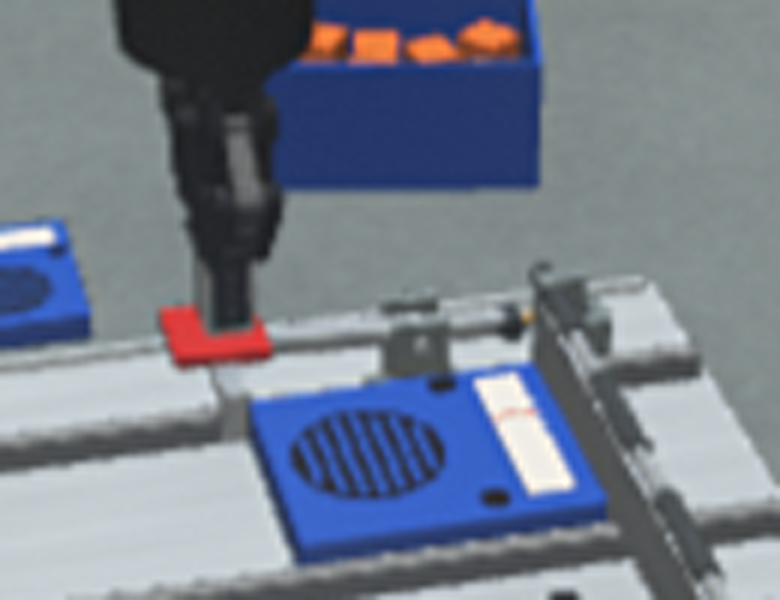

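The pad is at z≈86.4 (~22 mm down) with the finger still on it, not yet surely snapped. A little further.

Request:
arm_command:
  rows:
    - [[0,0,0.4,0,0,0],[0,0,0.8,0,0,0],[0,0,0.8,0,0,0]]

```text
clock: 18.78
eef_pos: [537.2, 104.3, 59.1]
tool_rot: [-3.141, 0.0, -1.404]
force: [-0.4, -1.2, -0.9]
width: -0.1
```

Request:
arm_command:
  rows:
    - [[0,0,0.4,0,0,0],[0,0,0.8,0,0,0],[0,0,0.8,0,0,0]]

```text
clock: 19.03
eef_pos: [537.1, 104.3, 58.3]
tool_rot: [-3.142, -0.0, -1.404]
force: [-0.5, -0.2, 0.8]
width: -0.3
```

```bash
python3 -c "
from h import *
pad('side12'); rel(0,101,58)"
```

```text
pad 103 [-9.4 91.8 82.3] [-22.3  80.6  76.6] [ 15.  118.2  85.1]
shelf now [  0.7 101. ] 58.3 shift [0.  0.7 0.3] rot deg [-0.    0.    0.08] F [0.17 0.16 0.6 ] w -0.0 t 19.0833
```

View pics/side12z.png

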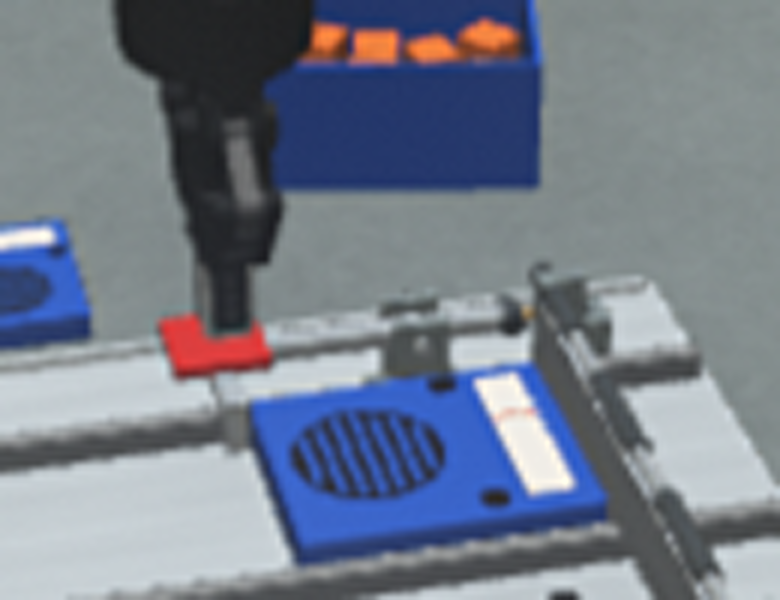

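The pad dropped 4 mm for 1.6 mm of finger travel (z≈82.3) and has left the fingertip, so it has snapped over. The tooth stands behind the front at crop (237,425). Lifting away.

Request:
arm_command:
  rows:
    - [[0,0,-4,0,0,0],[0,0,-15,0,0,0],[0,0,-32,0,0,0],[0,0,-52,0,0,0],[0,0,-72,0,0,0],[0,5,-92,0,0,0],[0,20,-105,0,0,0],[0,40,-110,0,0,0],[0,60,-110,0,0,0],[0,80,-110,0,0,0],[0,90,-110,0,0,0],[0,90,-110,0,0,0],[0,90,-110,0,0,0]]

```text
clock: 20.17
eef_pos: [449.3, 89.6, 169.1]
tool_rot: [-3.139, 0.0, -1.404]
force: [-0.4, -0.1, 0.1]
width: 0.0
```

```bash
python3 -c "
from h import *
pad('side13'); front('side14'); print(sensors.read_state()['force'])
rel(0,101,58)
# bystander check: side0 vs now
a=np.load('side0.npz')['pixels'][225:255,275:345].astype(int);b=np.load('side14.npz')['pixels'][225:255,275:345].astype(int);print('bystander diff',abs(a-b).mean(),(abs(a-b).max(-1)>40).sum())"
```

```text
pad 139 [-3.7 97.8 82.7] [-22.2  82.3  77.2] [ 15.1 119.1  85.6]
((62.8503303527832, 21.76552963256836), (120.71099090576172, 100.3442153930664), 0.4326316714286804) [123.50318879  71.62507243] [  2.5294534  -28.79848878]
[-0.08378515  1.20588655 -0.1233494 ]
shelf now [-87.5 101. ] 168.7 shift [ 1.000e-01 -8.720e+01  1.109e+02] rot deg [-0.13  0.01  0.08] F [-0.08  1.21 -0.12] w 0.4 t 20.2667
bystander diff 1.4112698412698412 2
```

View pics/side14c.png

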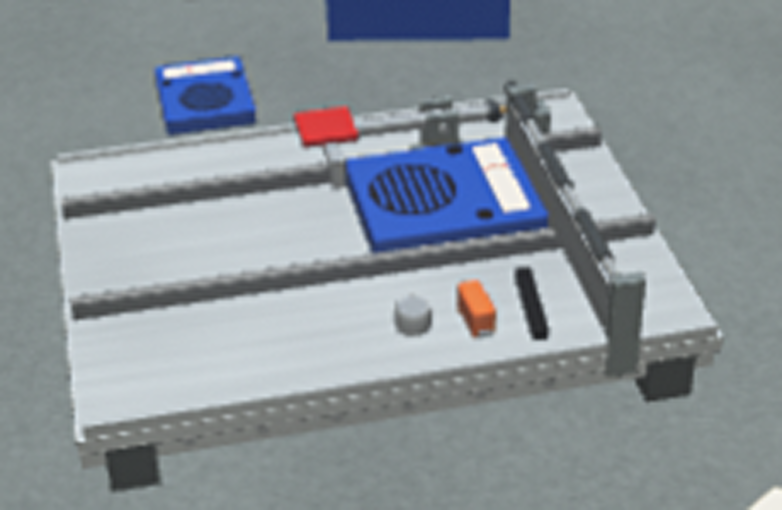

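The catch stays down with the hand away: the pad at crop (327,127) is at z≈82.7, about 26 mm below open. The front sits at x≈63 against the gate with the tooth behind it at (337,170), and the small parts have not moved. Handing in.

```bash
python3 -c "
from cell import order
print(order.finish_job())"
```

```text
the job is handed in; nothing more can be done
None
```

The front is home against the gate and the catch has snapped over behind it. The hand is clear and the job is handed in at about 20 s; no verdict was reported.

- **Front:** I pushed it along the lane by its rear edge until it stalled against the gate. The highest force I read on it was about 6 N. The last camera check puts it at shelf x ≈ 63 mm, within about 0.5° of straight.
- **Catch:** I pressed the pad down by feel, with at most about 8.5 N read. It dropped away from the finger by itself. With the hand gone it stays about 26 mm below its open height, with the tooth behind the front.
- **Small parts:** they look unchanged between the first and last pictures.

**Disagreement:** the cameras showed the closed fingertips about 25 mm higher than the reported TCP height. My first approach therefore passed harmlessly over the front, with no contact force and the front unmoved. I then set heights from the camera images and by feel.

Forces were only read at the end of each move, so a brief higher peak in between can't be ruled out.

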